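# Set the length stop of a marking jig and load the profile

## Robot

A 7-joint arm with a two-finger parallel gripper is mounted at the origin on a cart in front of the work surface, level with it; the furniture and walls round the work are solid. World frame = base frame: x ahead of the robot, y to its left, z up, the work surface at z = 0. Lengths are in m, angles in rad, forces in N, time in s.
With the tool pointing down it reaches from about 0.425 to 0.825 m from the base axis. Payload 3.6 kg.
Tool frame: the origin (TCP) lies where the fingers leave the gripper's body, on its centre line; the fingertips stand 73 mm ahead of it and the grasp point (between the pads) lies 54 mm ahead of it; x points along the fingers, y is the direction in which the jaws open and shut, and the axes are right-handed (so a half turn about x gives the same grasp; the last joint's range is limited). The gripper opens to 85 mm and grips with 20 to 120 N. Pads are 22 mm wide; open, the fingers measure 114 mm over their backs; the gripper's body (76 mm by 85 mm) begins 54 mm behind the grasp point. The pads swing forward as they close: fully open they stand 13 mm farther back than shut.
Start: joints at [-1.294, 0.615, -0.013, 1.423, 0.008, 1.103, -0.04], TCP at [0.194, 0.62, 0.304] pointing down, gripper open.
Joint ranges: [-3.12, 3.12], [-0.3, 2.06], [-1.34, 1.32], [0.26, 2.42], [-1.36, 4.5], [0.01, 1.98], [-2.84, 2.84]. Speed limits (rad/s): [2.79, 2.79, 3.14, 3.14, 3.14, 3.14, 3.14].

## Interface

Orientations are given as a unit quaternion [x, y, z, w].
In Python, from station import arm, snapshot, camera_info, ticket gives the robot as it stands. Calls block until the motion is done:
- arm.movep(position, orientation): joint-space move of the TCP to a pose.
- arm.line_to(position, velocity=0.15, ori=None): straight line of the TCP; ori=None keeps the orientation; velocity is the mean speed in m/s.
- arm.move_j(angles): joint-space move.
- arm.move_gripper(opening, effort=None): opening from 0.0 (shut) to 1.0 (fully open); effort is the grip in N (None keeps the last); returns when the fingers have stopped.
- arm.pause(seconds).
- arm.ik(position, orientation): joint angles nearest the present ones, or None.
- snapshot(name): name is "side" or "top"; returns the picture (480x640x3 uint8, blue, green, red); there is no depth.
- camera_info(name): a dict with "fx", "fy", "cx", "cy" (pixels), "R" (3x3) and "t" (3): a world point X has camera coordinates R X + t. Camera axes: x right, y down, z forward; pixel columns grow to the right and rows downward; lengths in m; the calibration is good to about 2 mm. A picture is of the moment at which its call begins. camera_info takes no time and is no camera call.
A pose or a line that the arm cannot do raises arm.MotionError and nothing moves.
- ticket.finish_job(): hands the job in, once; it reports no verdict.
Readings, each from a call of its own:
- arm.read_time(): time.
- arm.read_joint_positions(): joint angles.
- arm.read_dq(): joint speeds.
- arm.read_effort(): joint torques, N m.
- arm.read_tool_pos(): TCP position.
- arm.read_eef_rot(): TCP orientation.
- arm.read_ft_force(): force on the tool from outside, world axes, zero at the start.
- arm.read_wrist_torque(): the same for the moment, N m.
- arm.read_opening(): opening from 0.0 (shut) to 1.0 (fully open).
Only numpy, scipy, OpenCV 4.12 (cv2) and the standard library are available. Lean on these libraries where they do the work, as an engineer would, in place of code of your own. Each camera call takes 0.05 s, during which the arm holds its last target.

## Task

First crank the handwheel of the jig until the stop's black pointer stands level with the red flag. Then take the aluminium profile out of the wooden rack and lay it flat in the jig's channel with its red end touching the stop; its other end stays out of the channel, so it has to be put down on the bench and taken again by the black end. Do not shift the flag or knock the bottle, the cup or the screwdriver, and leave the stop at the flag.

Things in the scene. Friction and masses are not known exactly. Their poses are not given: they have to be found in the camera images.
- jig: Jig fixed to the bench: grey channel on a dark foot 10 mm high (70 mm wide; 110 under the gearbox), then a blue gearbox with a level handwheel. Origin on the bench under the channel's open mouth. Along its own y axis: channel from y = 0 (mouth) to -0.150, gearbox (84 mm wide, 60 mm high) to -0.222, end of foot -0.228.
- jig_mouth (a point): Centre of the channel's mouth, on the bed, 25 mm above the bench; axes as the jig's. The channel runs to -y, is open above, 35 mm wide inside, its walls 10 mm thick and up to 55 mm above the bench. A tongue 22 mm wide carries the bed on 45 mm outside the mouth (y = 0 to +0.045), open at its sides.
- wheel_axis (a point): Handwheel's centre, at the top of its rim, 76 mm above the bench. The wheel is 96 mm across, lies level and turns about the vertical.
- knob_center (a point): Black crank knob on the handwheel: an upright cylinder 20 mm across, 45 mm high, its axis 36 mm from the wheel's axis; this point is on the knob's axis, 100 mm above the bench, the knob's top at 121 mm. The knob spins freely on its pin, so a gripper may hold it and go round in a circle without turning.
- crank (a joint): Angle of the handwheel (rad), growing clockwise as seen from above; at 0 the knob lies to the jig's +x side of the wheel's axis. One clockwise turn drives the stop 15 mm towards the mouth; counter-clockwise draws it back. Stiffness to turn about 0.08 N m; it stays where it is left.
- stop (a joint): Travel of the stop towards the mouth (m): 0.015 m a turn of the crank. It moves only with the handwheel.
- stop_face (a point): Steel stop block in the channel, 32 mm wide, 36 mm high: this point is the bottom centre of the face that looks to the mouth, on the bed, 133 mm from the mouth at stop travel 0. Axes as the jig's (y points to the mouth).
- pointer (a point): Tip of the black pointer on the stop, over the scale on the channel's -x wall. Axes as the jig's; it is level with the flag when both have the same jig y.
- flag_mark (a point): Centre of the red flag's upright tab, 4 mm wide, beside the scale on the outer side of the channel's -x wall, tip 68 mm above the bench. It shows where the pointer must stand: always 13 mm or more nearer to the mouth than the pointer at the start. It can be shoved along the scale but must not be.
- rack: Wooden stock rack fixed to the bench; origin on the bench under its mouth. Its channel runs along its own +y axis for 105 mm, then a back wall; same section as the jig's (35 mm wide, bed 25 mm and walls 55 mm above the bench, tongue 22 mm wide out to y = -0.030).
- bar_center (a point): Centre of the loose aluminium profile: 170 mm long (its y axis) x 30 mm wide (x) x 24 mm high (z), about 0.16 kg, red cap at its -y end, black cap at its +y end. At the start it lies in the rack, black end inside, red end sticking about 75 mm out of the mouth. Too deep between the walls to be gripped there: only what sticks out can be taken.
- bar_red_end (a point): Bottom edge centre of the profile's red end face, 85 mm from its centre along its -y axis and 12 mm below it. Axes as the profile's.
- bottle: White cleaner bottle with a red nozzle, 55 mm across, 122 mm high, standing beside the work; leave it. Origin under its base.
- led_cup: Black cup of yellow LEDs, 96 mm across, 72 mm high, standing beside the work; leave it. Origin under its base.
- driver: Red-handled screwdriver, 178 mm long, lying in front of the jig, to the right; leave it. Origin at its middle on the bench.

How it is judged:
On the way, in this order (a step that is already met when the one before it is completed fails the run):
1. the stop's pointer is level with the red flag (within 2 mm) while the profile is not yet in the jig (y of pointer in the frame of flag_mark between -0.002 and 0.002 m and horizontal distance between bar_red_end and stop_face above 0.05 m), for 0.3 s.
2. the profile has been put down flat on the bench (height (world z) of bar_center below 0.016 m and angle between bar_center's own z axis and vertical below 0.1 rad), for 0.2 s.
3. the profile lies in the channel with its red end at the stop (horizontal distance between bar_red_end and stop_face below 0.006 m and z of bar_red_end in the frame of stop_face below 0.003 m), for 0.2 s.
At the end, for the whole second after the job is handed in: The stop's pointer is level with the red flag within 2 mm; the profile lies flat on the bed (within 3 mm, tilt under 0.05 rad), along the channel (0.08 rad), its red end no more than 2.5 mm from the stop's face; the stop is at rest (all of step 3 and y of pointer in the frame of flag_mark between -0.002 and 0.002 m and y of bar_red_end in the frame of stop_face between -0.003 and 0.0025 m and z of bar_red_end in the frame of stop_face above -0.003 m and angle between bar_center's own z axis and vertical below 0.05 rad and angle between the y axis of bar_center and the y axis of jig, either way round below 0.08 rad and velocity of joint stop between -0.002 and 0.002 m/s); the robot touches nothing.
It fails at once if the flag was shoved more than 3 mm (distance of flag_mark from where it was at the start of the episode above 0.003 m).
It fails at once if the bottle was moved more than 30 mm or tipped (distance of bottle from where it was at the start of the episode above 0.03 m or angle between bottle's own z axis and vertical above 0.5 rad).
It fails at once if the cup was moved more than 30 mm or tipped (distance of led_cup from where it was at the start of the episode above 0.03 m or angle between led_cup's own z axis and vertical above 0.5 rad).
It fails at once if the screwdriver was moved more than 30 mm (distance of driver from where it was at the start of the episode above 0.03 m).
It also fails if it takes over 72 s, if anything falls off the work surface, if the arm or the gripper's body presses on something with over 40 N, if the wrist force passes 120 N, or if a joint passes its speed limit or range.

## Working session

There is one attempt and no reset: what is moved stays moved. The work goes in short steps, each a Python script; the robot and the scene stay as the last script left them, time stands still between calls to the robot, and variables do not carry over. Pictures are saved under pics/ and viewed, and the job is handed in when it is done.

```bash
ls; mkdir -p pics; python3 - <<'E'
from station import arm, snapshot, camera_info, ticket
import cv2
for n in("side","top"):
    cv2.imwrite(f"pics/{n}0.png",snapshot(n)); print(n,camera_info(n))
print(arm.read_time(),arm.read_tool_pos(),arm.read_eef_rot(),arm.read_opening())
E
```

```text
pics
side {'fx': 602.8151035926578, 'fy': 602.8151035926578, 'cx': 323.9119711246682, 'cy': 235.05941756840892, 'R': array([[ 0.98808994, -0.15370315,  0.00732179],
       [-0.09442148, -0.64319088, -0.75986188],
       [ 0.12150247,  0.75012055, -0.65004331]]), 't': array([-0.57607838,  0.14028744,  1.29905974])}
top {'fx': 442.4788683292004, 'fy': 442.4788683292004, 'cx': 318.74303690397886, 'cy': 248.30963652218014, 'R': array([[-0.00539038, -0.99981331, -0.01855489],
       [-0.98543548,  0.00846479, -0.16983894],
       [ 0.1699643 ,  0.01736915, -0.98529714]]), 't': array([0.02923178, 0.58723668, 0.94593032])}
0.1 [0.1942657  0.61973655 0.30285481] [ 0.1061409   0.69908893 -0.10778134  0.69885046] 1.000828861597067
```

View pics/side0.png

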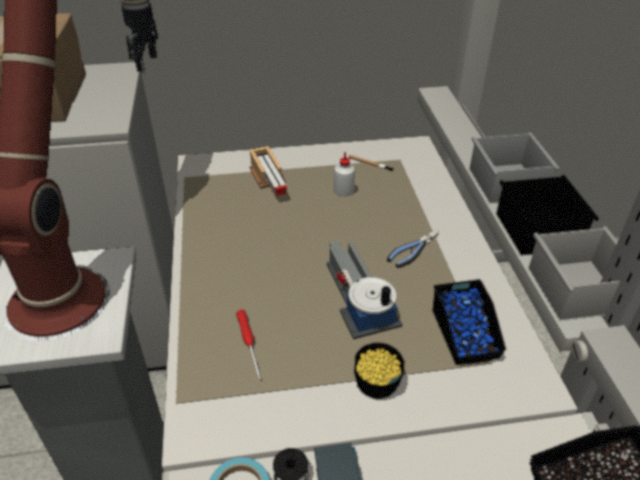

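View pics/top0.png

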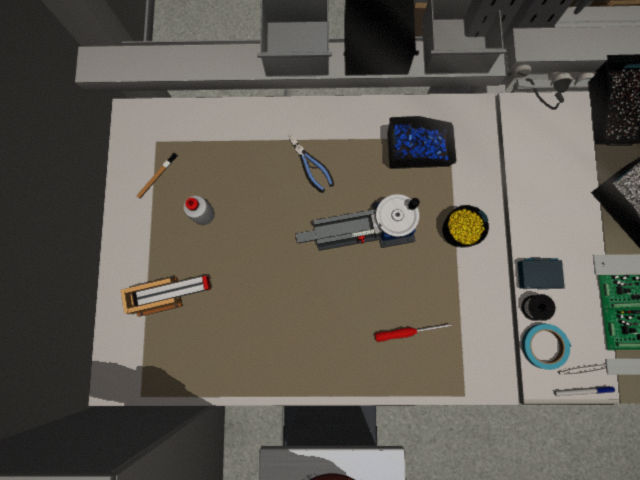

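```bash
cat > h.py <<'E'
import numpy as np, cv2
from station import arm, snapshot, camera_info, ticket
CI={n:camera_info(n) for n in("side","top")}
def bp(n,u,v,z):
    c=CI[n];R=np.array(c['R']);t=np.array(c['t'])
    d=R.T@np.array([(u-c['cx'])/c['fx'],(v-c['cy'])/c['fy'],1]);o=-R.T@t
    return o+d*(z-o[2])/d[2]
def pj(n,X):
    c=CI[n];p=np.array(c['R'])@np.array(X)+c['t']
    return np.array([c['fx']*p[0]/p[2]+c['cx'],c['fy']*p[1]/p[2]+c['cy']])
def crop(img,u,v,w,h,s,fn):
    c=cv2.resize(img[v:v+h,u:u+w],None,fx=s,fy=s,interpolation=cv2.INTER_CUBIC)
    for i in range(0,w,10): cv2.putText(c,str(u+i),(i*s,8),0,.3,(0,255,255),1);cv2.line(c,(i*s,10),(i*s,14),(0,255,255),1)
    for i in range(0,h,10): cv2.putText(c,str(v+i),(0,i*s+4),0,.3,(0,255,255),1);cv2.line(c,(22,i*s),(26,i*s),(0,255,255),1)
    cv2.imwrite(fn,c)
E
python3 - <<'E'
from h import *
a=cv2.imread('pics/top0.png');b=cv2.imread('pics/side0.png')
crop(a,290,190,135,65,6,'pics/tj.png');crop(a,115,265,105,60,7,'pics/tr.png')
crop(b,320,230,90,110,5,'pics/sj.png');crop(b,240,140,60,60,9,'pics/sr.png')
E
```

```text
(no output)
```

View pics/tj.png

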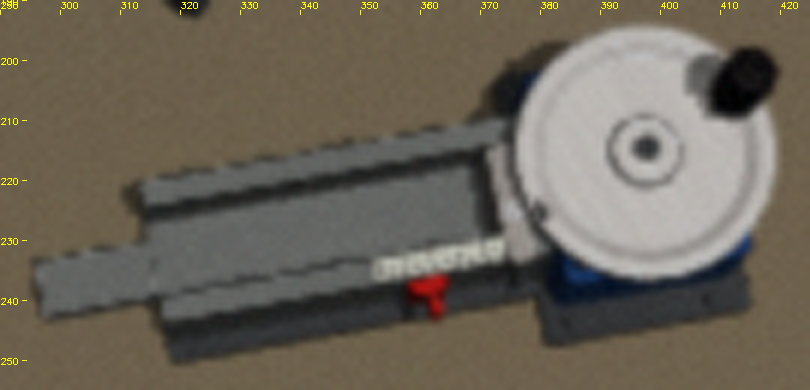

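View pics/tr.png

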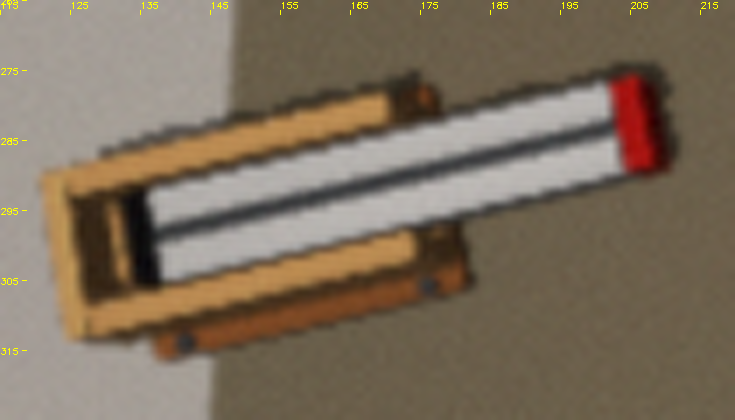

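View pics/sj.png

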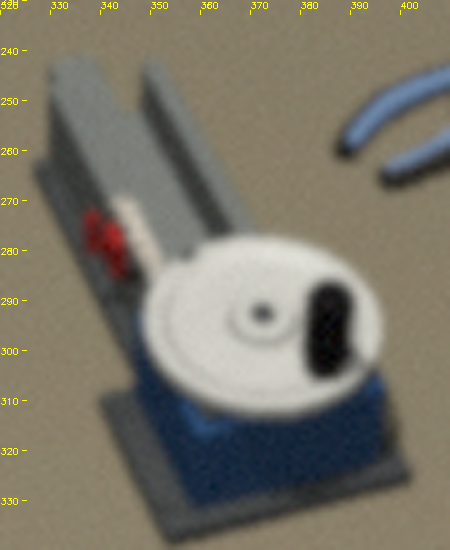

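View pics/sr.png

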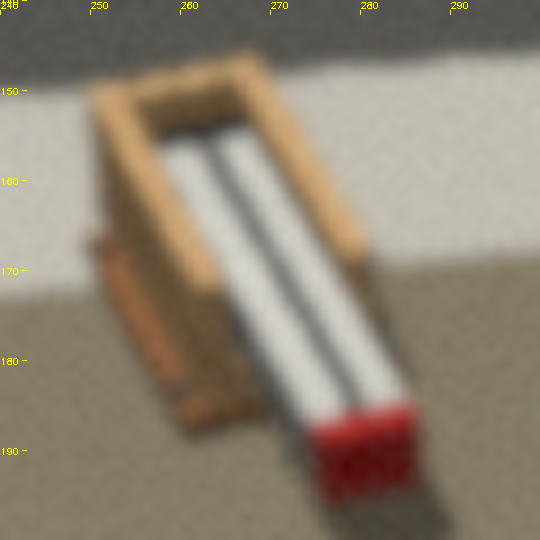

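```bash
cat > fit.py <<'E'
from h import *
from scipy.optimize import least_squares
def c(u0,v0,s): return lambda x,y:(u0+(x+.5)/s-.5, v0+(y+.5)/s-.5)
T=c(290,190,6);S=c(320,230,5)
P=[(T(33,262),(.011,.045,.025)),(T(45,318),(-.011,.045,.025)),(T(142,183),(.0275,0,.055)),(T(160,297),(-.0175,0,.055)),
(T(168,320),(-.0275,0,.055)),(T(172,362),(-.035,0,.01)),(T(748,305),(-.055,-.228,.01)),(T(646,151),(0,None,.076))]
Q=[(S(172,540),(-.055,-.228,.01)),(S(408,480),(.055,-.228,.01)),(S(38,172),(-.035,0,.01)),(S(265,325),(0,None,.076))]
def X(p,k):
    x,y,z=k; y=p[3] if y is None else y
    cc,s=np.cos(p[2]),np.sin(p[2]); return [p[0]+cc*x-s*y,p[1]+s*x+cc*y,z]
def res(p): return np.concatenate([pj('top',X(p,k))-uv for uv,k in P]+[(pj('side',X(p,k))-uv) for uv,k in Q])
E
python3 - <<'E'
from fit import *
r=least_squares(res,[.6,.0,.1,-.186],loss='soft_l1');p=r.x;print(p);print(res(p).reshape(-1,2).round(1))
# knob in top: top face center
t=c(290,190,6)
kt=bp('top',*t(752,72),.121);k0=bp('top',*t(718,92),.1)
w=np.array(X(p,(0,None,.076)));print('wheel',w,'knobtop',kt,np.hypot(*(kt-w)[:2]))
d=(kt-w)[:2];cc,s=np.cos(p[2]),np.sin(p[2]);jx,jy=cc*d[0]+s*d[1],-s*d[0]+cc*d[1];print('knob jig',jx,jy,np.arctan2(-jy,jx))
s2=c(320,230,5)
print('side knobtop',bp('side',*s2(332,297),.121))
def jig(X0): d=np.array(X0[:2])-p[:2]; return cc*d[0]+s*d[1],-s*d[0]+cc*d[1]
for n,uv in [('flagtab',(430,290)),('flag low R',(437,315)),('ptr',(540,212))]:
    for z in(.055,.06,.068): print(n,z,jig(bp('top',*t(*uv),z)))
for z in(.055,.06,.068): print('scale ends',z,jig(bp('top',*t(377,268),z)),jig(bp('top',*t(500,248),z)))
for uv in [(93,218),(118,235),(120,270)]:
    for z in(.045,.055,.06,.068): print('side flag',uv,z,jig(bp('side',*s2(*uv),z)))
# overlay
a=cv2.imread('pics/top0.png');
E
```

```text
[ 0.62527952  0.03258557  0.17422241 -0.18690172]
[[ 0.7 -0.2]
 [ 0.3 -0.4]
 [-0.1 -0.3]
 [ 0.4 -0.1]
 [-0.1  0.3]
 [ 0.2 -0.1]
 [ 1.5  0.2]
 [ 0.8 -0.3]
 [-1.2 -1.1]
 [ 1.5 -2.2]
 [-1.7 -2.9]
 [-0.3 -1.1]]
wheel [ 0.6576775  -0.15148676  0.076     ] knobtop [ 0.67404295 -0.18058607  0.121     ] 0.03338559540663092
knob jig 0.011073558671750541 -0.03149562317209415 1.232705375382071
side knobtop [ 0.67448306 -0.18566169  0.121     ]
flagtab 0.055 (np.float64(-0.03340003720710044), np.float64(-0.09888004272865548))
flagtab 0.06 (np.float64(-0.03429519455659275), np.float64(-0.09831515261414295))
flagtab 0.068 (np.float64(-0.03572744631578034), np.float64(-0.09741132843092296))
flag low R 0.055 (np.float64(-0.043216570334560445), np.float64(-0.0995951500013306))
flag low R 0.06 (np.float64(-0.04406150498765818), np.float64(-0.09902660130236886))
flag low R 0.068 (np.float64(-0.04541340043261436), np.float64(-0.09811692338403012))
ptr 0.055 (np.float64(-0.01160943586156168), np.float64(-0.14530562235299488))
ptr 0.06 (np.float64(-0.012616076841926916), np.float64(-0.14450321276392405))

[... 994 characters left out ...]
loat64(-0.09346206615467681))
side flag (118, 235) 0.055 (np.float64(-0.030994599143360897), np.float64(-0.10293062438921051))
side flag (118, 235) 0.06 (np.float64(-0.03288789620596316), np.float64(-0.10766490350647748))
side flag (118, 235) 0.068 (np.float64(-0.03591717150612685), np.float64(-0.1152397500941046))
side flag (120, 270) 0.045 (np.float64(-0.03371919744515078), np.float64(-0.11360069970372881))
side flag (120, 270) 0.055 (np.float64(-0.03743426060818074), np.float64(-0.12284801799630136))
side flag (120, 270) 0.06 (np.float64(-0.039291792189695654), np.float64(-0.12747167714258753))
side flag (120, 270) 0.068 (np.float64(-0.04226384272011958), np.float64(-0.13486953177664554))
```

```bash
python3 - <<'E'
from h import *
a=np.mean([snapshot('top').astype(float) for _ in range(4)],0).astype(np.uint8);b=np.mean([snapshot('side').astype(float) for _ in range(4)],0).astype(np.uint8)
cv2.imwrite('pics/top1.png',a);cv2.imwrite('pics/side1.png',b)
crop(a,345,215,40,32,20,'pics/tf.png');crop(b,325,260,40,30,20,'pics/sf.png')
E
```

```text
(no output)
```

View pics/tf.png

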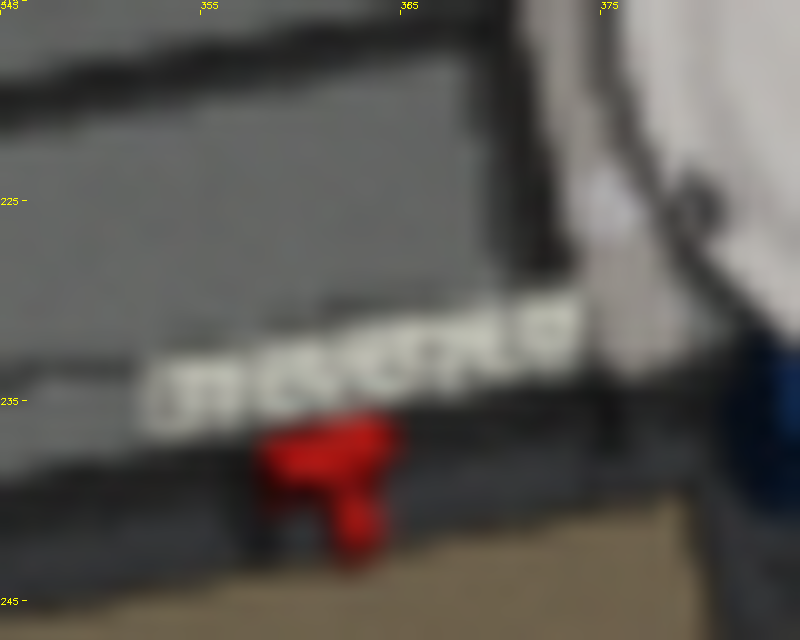

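View pics/sf.png

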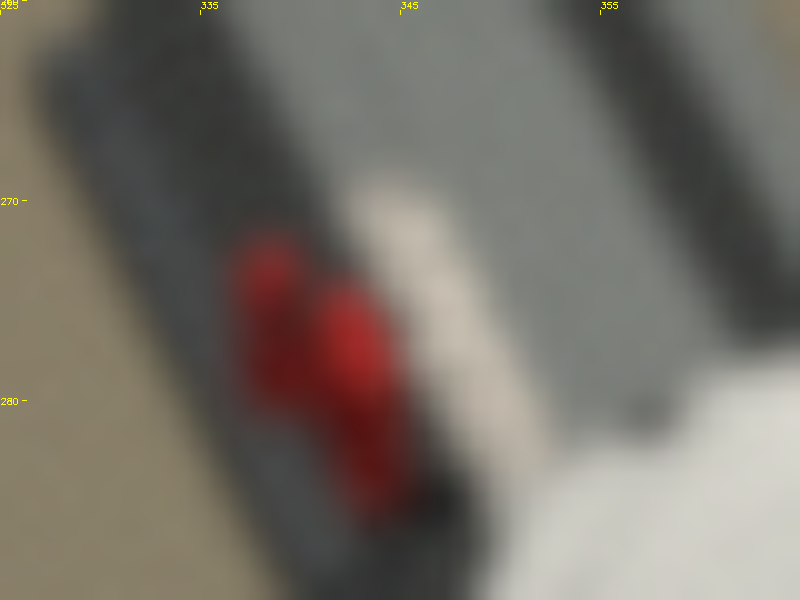

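```bash
cat >> fit.py <<'E'
p=np.array([0.62527952,0.03258557,0.17422241,-0.18690172])
cc,s_=np.cos(p[2]),np.sin(p[2])
def jig(X0): d=np.array(X0[:2])-p[:2]; return np.round([cc*d[0]+s_*d[1],-s_*d[0]+cc*d[1]],4)
E
python3 - <<'E'
from fit import *
for z in (.057,.061):
  print(z,'ptr top',jig(bp('top',375.4,235.5,z)),'side',jig(bp('side',347,284.5,z)),'face',jig(bp('top',372,217.5,z)),jig(bp('top',374.5,230,z)))
for z in (.057,.062,.068): print(z,'flag',jig(bp('top',362.8,240.8,z)),jig(bp('side',338.3,272,z)))
# bar
T=c(115,265,7)
for uv in [(612,82),(645,70),(668,165),(625,172),(133,195),(158,283)]: print(bp('top',*T(*uv),.049))
S=c(240,140,9)
for uv in [(312,430),(415,405),(205,135),(160,140)]: print('side',bp('side',*S(*uv),.049))
print('scale-down check: back wall', bp('top',*T(45,175),.055),bp('top',*T(70,338),.055),bp('top',*T(388,92),.055),bp('top',*T(415,250),.055))
E
```

```text
0.057 ptr top [-0.0341 -0.1309] side [-0.0323 -0.1294] face [ 0.0079 -0.1316] [-0.0214 -0.1314]
0.061 ptr top [-0.0348 -0.1303] side [-0.0339 -0.1331] face [ 0.007  -0.1311] [-0.0222 -0.1308]
0.057 flag [-0.0408 -0.1008] [-0.0369 -0.0884]
0.062 flag [-0.0417 -0.1002] [-0.0387 -0.0932]
0.068 flag [-0.0427 -0.0995] [-0.041 -0.099]
[0.52628582 0.2872912  0.049     ]
[0.53006851 0.27681557 0.049     ]
[0.49958927 0.26829841 0.049     ]
[0.49745446 0.28198544 0.049     ]
[0.4912003  0.43954493 0.049     ]
[0.46324805 0.42969292 0.049     ]
side [0.49757245 0.27609774 0.049     ]
side [0.52766608 0.28391565 0.049     ]
side [0.47936002 0.43240382 0.049     ]
side [0.46563843 0.43158359 0.049     ]
scale-down check: back wall [0.49728716 0.46552    0.055     ] [0.44594188 0.45393164 0.055     ] [0.52295673 0.35718931 0.055     ] [0.47281629 0.34600109 0.055     ]
```

```bash
cat >> h.py <<'E'
from scipy.spatial.transform import Rotation as Ro
def down(psi):  # jaw direction angle psi in world
    M=np.array([[0,np.cos(psi),np.sin(psi)],[0,np.sin(psi),-np.cos(psi)],[-1,0,0]])
    return Ro.from_matrix(M).as_quat()
def st(m=''): print(m,'t',round(arm.read_time(),2),'p',np.round(arm.read_tool_pos(),4),'F',np.round(arm.read_ft_force(),1),'open',round(arm.read_opening(),3))
E
python3 - <<'E'
from h import *
R=Ro.from_quat(arm.read_eef_rot()).as_matrix();print(R.round(3),'psi',np.arctan2(R[1,1],R[0,1]))
for psi in np.arange(-3,3.2,.5):
    q=arm.ik([.674,-.183,.158],down(psi)); print(round(psi,2),None if q is None else np.round(q,2))
for psi in (.234,.234+np.pi,.234-np.pi): q=arm.ik([.505,.31,.1],down(psi));print(psi,None if q is None else np.round(q,2))
E
```

```text
[[-0.     0.299  0.954]
 [-0.     0.954 -0.299]
 [-1.    -0.    -0.   ]] psi 1.2670927870414093
-3.0 [-0.26  1.11  1.13  1.43 -1.02  1.25 -2.02]
-2.5 [-0.26  1.11  1.13  1.43 -1.02  1.25 -1.52]
-2.0 [-0.2   1.02  0.94  1.43 -0.86  1.13 -1.12]
-1.5 [-0.11  0.93  0.69  1.43 -0.64  1.01 -0.77]
-1.0 [-0.06  0.91  0.58  1.42 -0.55  0.98 -0.34]
-0.5 [-0.01  0.88  0.48  1.42 -0.45  0.95  0.09]
0.0 [ 0.04  0.86  0.37  1.42 -0.36  0.92  0.51]
0.5 [ 0.1   0.85  0.27  1.42 -0.25  0.91  0.93]
1.0 [ 0.15  0.84  0.16  1.42 -0.15  0.9   1.35]
1.5 [ 0.21  0.84  0.04  1.41 -0.04  0.89  1.76]
2.0 [ 0.29  0.84 -0.11  1.41  0.1   0.9   2.16]
2.5 [ 0.36  0.85 -0.25  1.41  0.23  0.92  2.55]
3.0 [-0.26  1.11  1.13  1.43 -1.02  1.25 -2.31]
0.234 [-0.69  0.79  0.16  1.78 -0.21  0.59 -0.16]
3.375592653589793 [-0.29  0.84 -0.49  1.77  0.59  0.69  2.26]
-2.907592653589793 [-0.29  0.84 -0.49  1.77  0.59  0.69  2.26]
```

```bash
python3 - <<'E'
from h import *
q=down(.9)
arm.movep([.6743,-.183,.26],q);st()
arm.move_gripper(.6,60)
arm.line_to([.6743,-.183,.165],.15);st()
a=snapshot('top');b=snapshot('side');crop(a,330,150,130,100,6,'pics/k1.png');crop(b,320,220,100,90,6,'pics/k2.png')
E
```

```text
t 3.77 p [ 0.6747 -0.1816  0.26  ] F [ 0.2  0.1 -0.9] open 1.001
 t 4.99 p [ 0.675  -0.1834  0.166 ] F [0.3 0.  0.2] open 0.599
```

View pics/k1.png

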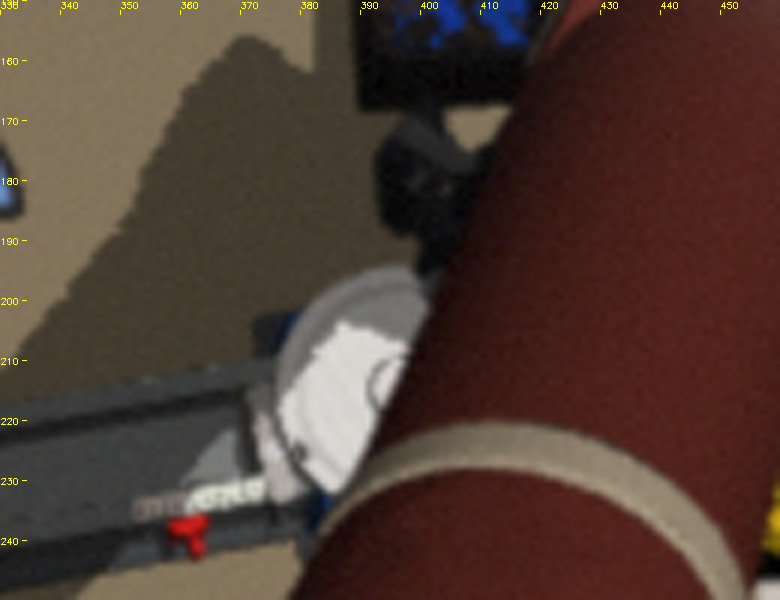

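View pics/k2.png

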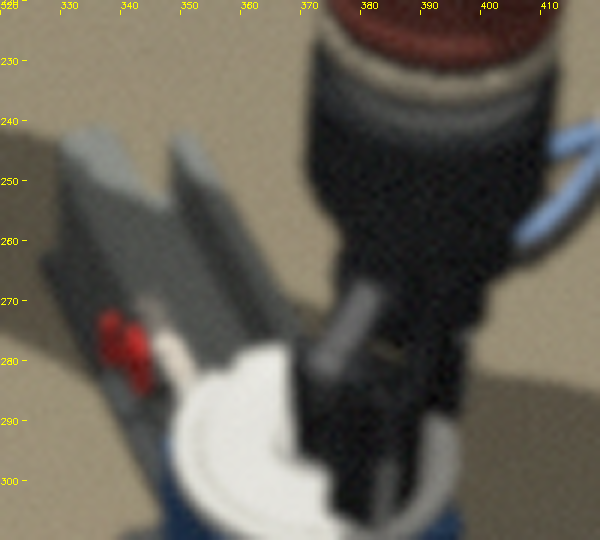

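```bash
python3 - <<'E'
from h import *
arm.line_to([.6743,-.183,.160],.1)
arm.move_gripper(.0,50);st()
b=snapshot('side');crop(b,320,220,100,90,6,'pics/k3.png')
E
```

```text
t 5.73 p [ 0.6746 -0.1827  0.1604] F [-0.1  0.8  1.9] open 0.218
```

View pics/k3.png

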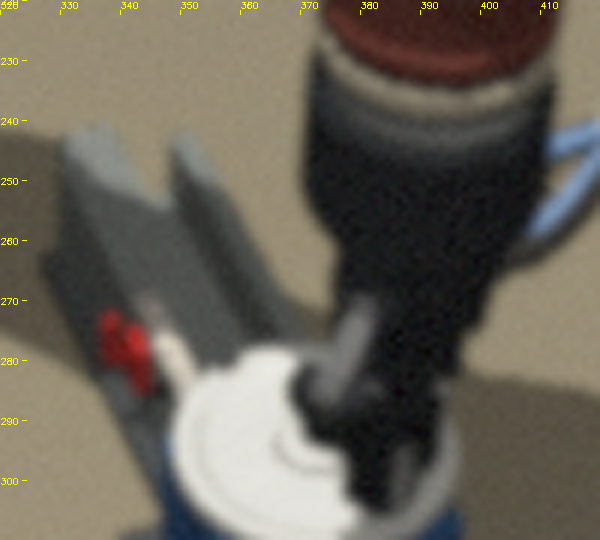

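```bash
cat >> h.py <<'E'
W=np.array([.6577,-.1515])
def crank(a0,a1,n,v=.15,z=.160,W=W,r=.036):
    out=[]
    for a in np.linspace(a0,a1,n+1)[1:]:
        arm.line_to([W[0]+r*np.cos(a),W[1]+r*np.sin(a),z],v)
        f=arm.read_ft_force();rad=np.array([np.cos(a),np.sin(a)])
        out.append((round(a,2),round(f[:2]@rad,1),round(f[:2]@[-rad[1],rad[0]],1),round(f[2],1)))
    print(out)
E
python3 - <<'E'
from h import *
crank(-1.086,-1.086-np.pi/2,6);st()
E
```

```text
[(np.float64(-1.35), np.float64(-0.9), np.float64(-1.3), np.float64(3.1)), (np.float64(-1.61), np.float64(-2.3), np.float64(-0.6), np.float64(5.0)), (np.float64(-1.87), np.float64(-3.5), np.float64(-0.5), np.float64(4.2)), (np.float64(-2.13), np.float64(-2.6), np.float64(-0.5), np.float64(4.7)), (np.float64(-2.39), np.float64(-2.9), np.float64(-0.8), np.float64(4.6)), (np.float64(-2.66), np.float64(-1.8), np.float64(-1.1), np.float64(4.6))]
 t 7.28 p [ 0.6262 -0.1683  0.1603] F [1.1 1.8 4.6] open 0.216
```

```bash
python3 - <<'E'
from h import *
a=-1.086-np.pi/2
crank(a,a-2*np.pi*1.5,32,.2);st()
a=snapshot('top');b=snapshot('side');cv2.imwrite('pics/top2.png',a);cv2.imwrite('pics/side2.png',b)
crop(a,330,200,65,50,12,'pics/k4.png');crop(b,320,250,60,50,12,'pics/k5.png')
E
```

```text
[(np.float64(-2.95), np.float64(-2.7), np.float64(-0.6), np.float64(4.6)), (np.float64(-3.25), np.float64(-1.0), np.float64(-0.4), np.float64(6.1)), (np.float64(-3.54), np.float64(-1.0), np.float64(-0.3), np.float64(6.2)), (np.float64(-3.83), np.float64(0.4), np.float64(0.3), np.float64(5.9)), (np.float64(-4.13), np.float64(1.9), np.float64(-0.5), np.float64(7.2)), (np.float64(-4.42), np.float64(0.9), np.float64(-0.1), np.float64(7.3)), (np.float64(-4.72), np.float64(1.4), np.float64(-0.7), np.float64(7.4)), (np.float64(-5.01), np.float64(2.0), np.float64(-0.1), np.float64(6.2)), (np.float64(-5.31), np.float64(1.8), np.float64(-1.1), np.float64(5.7)), (np.float64(-5.6), np.float64(2.8), np.float64(-0.6), np.float64(5.5)), (np.float64(-5.9), np.float64(2.7), np.float64(-0.4), np.float64(5.2)), (np.float64(-6.19), np.float64(2.4), np.float64(-0.0), np.float64(4.9)), (np.float64(-6.49), np.float64(1.4), np.float64(0.4), np.float64(4.5)), (np.float64(-6.78), np.float64(0.1), np.float64(-0.8), np.float64(6.2)), (np.float64(-7.07), np.float64(-0.2), np.float64(-0.2), np.float64(6.5)), (np.
[... 616 characters left out ...]
64(-1.9), np.float64(-1.3), np.float64(6.2)), (np.float64(-10.02), np.float64(-1.1), np.float64(-0.3), np.float64(6.5)), (np.float64(-10.31), np.float64(0.0), np.float64(-0.5), np.float64(7.1)), (np.float64(-10.61), np.float64(0.7), np.float64(-0.9), np.float64(7.8)), (np.float64(-10.9), np.float64(0.5), np.float64(-0.8), np.float64(7.4)), (np.float64(-11.2), np.float64(1.9), np.float64(-0.5), np.float64(7.8)), (np.float64(-11.49), np.float64(1.7), np.float64(-0.7), np.float64(7.3)), (np.float64(-11.79), np.float64(2.6), np.float64(-0.3), np.float64(5.9)), (np.float64(-12.08), np.float64(3.1), np.float64(-0.7), np.float64(5.0))]
 t 15.28 p [ 0.6899 -0.1345  0.1603] F [3.1 0.8 5. ] open 0.216
```

View pics/k4.png

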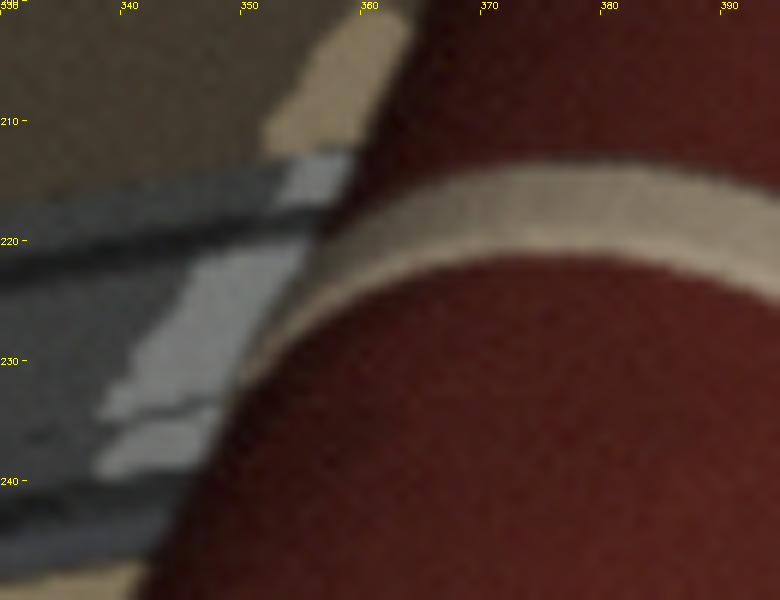

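View pics/k5.png

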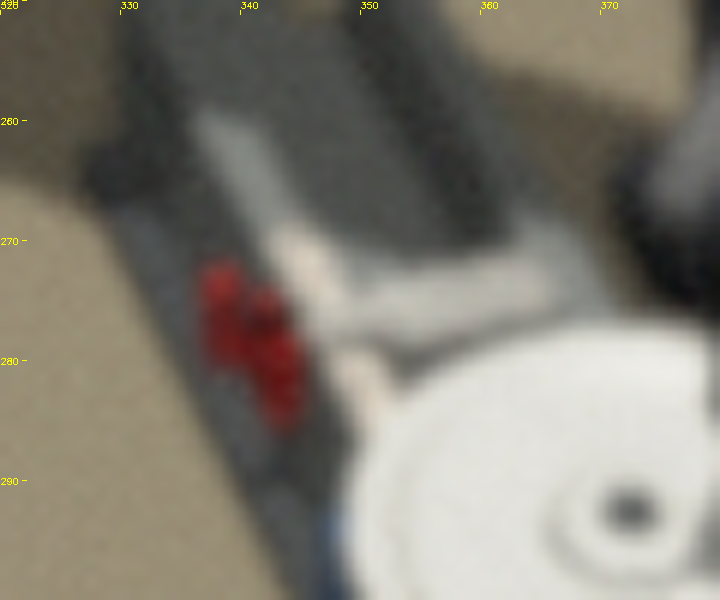

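```bash
python3 - <<'E'
from h import *
a=-1.086-3.5*np.pi
crank(a,a-np.pi/2,6,.2);st()
arm.move_gripper(.6);p=arm.read_tool_pos();arm.line_to([p[0],p[1],.26],.3)
arm.movep([.50,.25,.3],down(.234));st()
A=np.mean([snapshot('top').astype(float) for _ in range(3)],0).astype(np.uint8);b=np.mean([snapshot('side').astype(float) for _ in range(3)],0).astype(np.uint8)
cv2.imwrite('pics/top3.png',A);cv2.imwrite('pics/side3.png',b)
crop(A,345,215,40,32,20,'pics/k6.png');crop(b,325,260,40,30,20,'pics/k7.png');crop(A,290,190,135,65,6,'pics/k8.png')
E
```

```text
[(np.float64(-12.34), np.float64(1.9), np.float64(-0.0), np.float64(6.1)), (np.float64(-12.61), np.float64(2.5), np.float64(-0.5), np.float64(5.1)), (np.float64(-12.87), np.float64(1.2), np.float64(-0.6), np.float64(6.6)), (np.float64(-13.13), np.float64(1.4), np.float64(-0.1), np.float64(7.0)), (np.float64(-13.39), np.float64(0.1), np.float64(-0.3), np.float64(7.0)), (np.float64(-13.65), np.float64(-1.4), np.float64(-1.1), np.float64(7.0))]
 t 16.88 p [ 0.6733 -0.1835  0.1603] F [-1.6  0.7  7. ] open 0.217
 t 19.49 p [0.5006 0.2489 0.2998] F [ 0.4 -0.3 -0.3] open 0.599
```

View pics/k6.png

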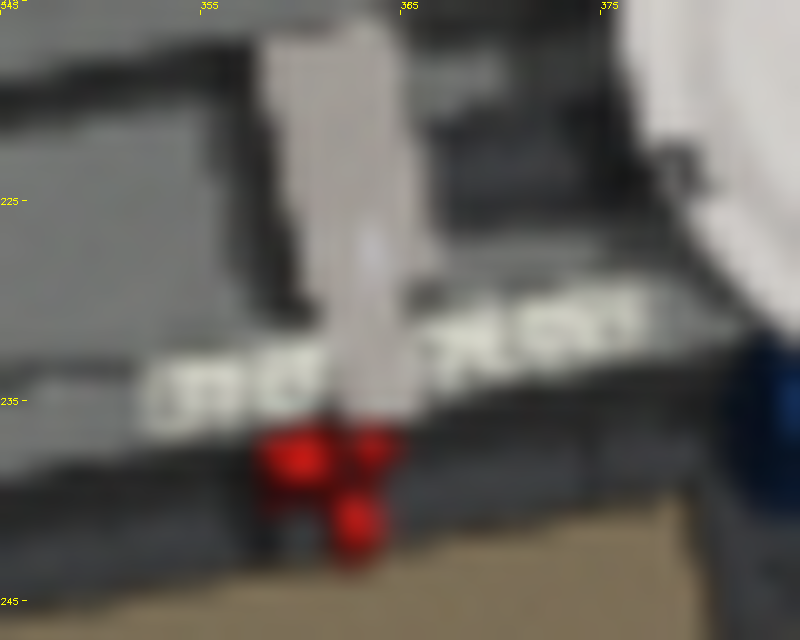

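View pics/k7.png

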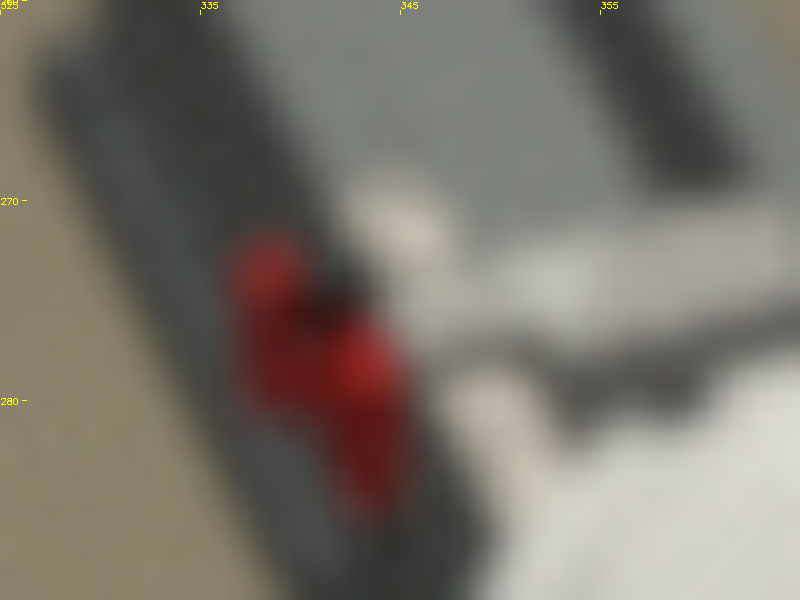

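View pics/k8.png

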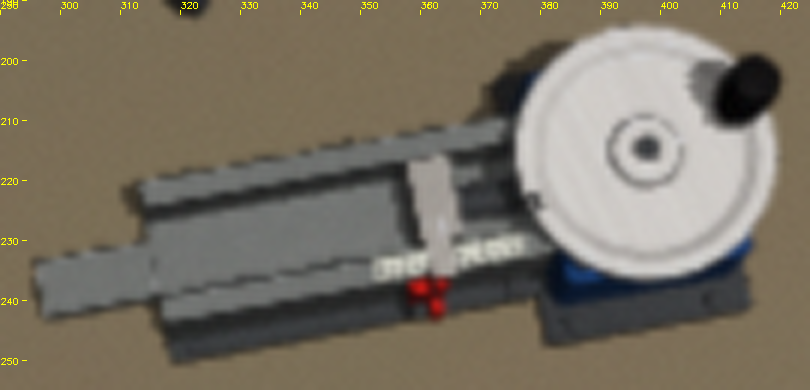

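```bash
python3 - <<'E'
from fit import *
b=cv2.imread('pics/top3.png').astype(int)
for v in range(235,244): print(v,[tuple(b[v,u]) for u in range(357,368)])
for z in(.052,.056,.060,.064): print(z,'ptr',jig(bp('top',361.85,237.6,z)),'tab',jig(bp('top',362.35,240.5,z)),'tablow',jig(bp('top',362.2,242,z)), 'S ptr',jig(bp('side',341.3,275,z)),'S tab',jig(bp('side',338,272.2,z)),'S tab bot',jig(bp('side',338.3,279.5,z)))
E
```

```text
235 [(np.int64(139), np.int64(148), np.int64(147)), (np.int64(160), np.int64(169), np.int64(169)), (np.int64(155), np.int64(164), np.int64(165)), (np.int64(119), np.int64(125), np.int64(131)), (np.int64(77), np.int64(80), np.int64(89)), (np.int64(119), np.int64(122), np.int64(133)), (np.int64(139), np.int64(145), np.int64(157)), (np.int64(145), np.int64(149), np.int64(157)), (np.int64(133), np.int64(137), np.int64(142)), (np.int64(83), np.int64(86), np.int64(88)), (np.int64(60), np.int64(61), np.int64(61))]
236 [(np.int64(83), np.int64(86), np.int64(90)), (np.int64(67), np.int64(70), np.int64(99)), (np.int64(55), np.int64(57), np.int64(111)), (np.int64(38), np.int64(41), np.int64(114)), (np.int64(24), np.int64(27), np.int64(77)), (np.int64(47), np.int64(49), np.int64(90)), (np.int64(51), np.int64(53), np.int64(120)), (np.int64(48), np.int64(50), np.int64(94)), (np.int64(53), np.int64(56), np.int64(65)), (np.int64(46), np.int64(48), np.int64(47)), (np.int64(43), np.int64(42), np.int64(41))]
237 [(np.int64(34), np.int64(36), np.int64(52)), (np.int64(25), np.int64(27), np.int64(122)), (
[... 3255 characters left out ...]
18)), (np.int64(85), np.int64(108), np.int64(121)), (np.int64(87), np.int64(110), np.int64(123))]
0.052 ptr [-0.0324 -0.1007] tab [-0.0391 -0.1005] tablow [-0.0424 -0.0995] S ptr [-0.032  -0.0942] S tab [-0.0358 -0.0839] S tab bot [-0.0428 -0.105 ]
0.056 ptr [-0.0331 -0.1002] tab [-0.0398 -0.1   ] tablow [-0.0431 -0.099 ] S ptr [-0.0335 -0.098 ] S tab [-0.0373 -0.0878] S tab bot [-0.0442 -0.1088]
0.06 ptr [-0.0338 -0.0998] tab [-0.0405 -0.0996] tablow [-0.0438 -0.0986] S ptr [-0.035  -0.1019] S tab [-0.0388 -0.0916] S tab bot [-0.0457 -0.1126]
0.064 ptr [-0.0345 -0.0993] tab [-0.0412 -0.0991] tablow [-0.0445 -0.0981] S ptr [-0.0365 -0.1057] S tab [-0.0403 -0.0955] S tab bot [-0.0471 -0.1163]
```

```bash
python3 - <<'E'
from fit import *
a=cv2.imread('pics/top1.png').astype(int);b=cv2.imread('pics/top3.png').astype(int)
u=np.arange(357,368)
for v in range(235,243):
    d=(a-b)[v,357:368,2]; print(v,a[v,357:368,2],d, round((np.clip(d,0,None)*u).sum()/max(1,np.clip(d,0,None).sum()),2))
# direction of jig -x in px per row
q0=pj('top',X(p,(-.034,-.1,.058)));q1=pj('top',X(p,(-.042,-.1,.06)));q2=pj('top',X(p,(-.042,-.1,.066)));print(q0,q1,q2,q1-q0)
E
```

```text
235 [128 149 147 122 131 126 114  83  54  47  49] [-19 -20 -18  -9  42  -7 -43 -74 -88 -41 -12] 361.0
236 [ 76  87  97 108 138 159 157  96  44  35  34] [-14 -12 -14  -6  61  69  37   2 -21 -12  -7] 361.88
237 [ 46 108 150 163 167 164 152  99  50  39  38] [ -6 -14 -19 -13  55  69  10  -6  -9  -4  -6] 361.66
238 [ 32  71 135 154 155 139 106  64  45  46  47] [ -4 -13 -17 -13  47  66  13  -8 -12  -6  -9] 361.73
239 [ 28  40  57  62  91 119  91  62  54  52  53] [ -4  -7 -10  -9  15  27   2  -6  -7 -10  -8] 361.7
240 [ 30  41  46  48  72 143 125  77  53  50  49] [ -4  -7  -7  -6  -8 -17 -15 -10  -9  -8 -11] 0.0
241 [ 30  31  46  50  62 133 127  80  54  54  59] [ -5  -3  -6  -7  -8 -18 -20 -13  -9  -9 -10] 0.0
242 [32 32 46 50 55 83 88 77 73 85 99] [ -8  -4  -9  -8  -8 -11 -12 -14 -12 -10 -13] 0.0
[361.89546062 237.82724934] [362.66461842 241.11258018] [362.87890805 240.60999519] [0.7691578  3.28533084]
```

```bash
python3 - <<'E'
from h import *
q=down(.234)
arm.movep([.5038,.317,.20],q)
arm.line_to([.5038,.317,.103],.2);st()
a=snapshot('top');b=snapshot('side');crop(a,110,260,120,80,6,'pics/b1.png');crop(b,230,120,90,90,6,'pics/b2.png')
E
```

```text
t 20.98 p [0.5055 0.3165 0.105 ] F [ 0.6 -0.2  1.1] open 0.604
```

View pics/b1.png

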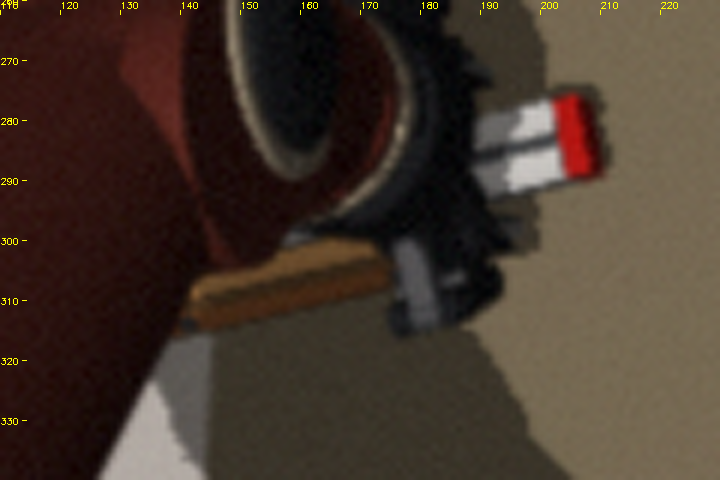

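View pics/b2.png

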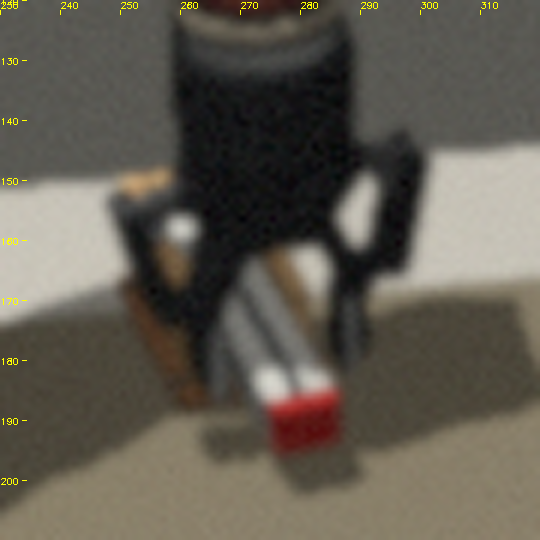

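```bash
python3 - <<'E'
from h import *
arm.move_gripper(0,80);st('closed')
p=arm.read_tool_pos()
arm.line_to([p[0],p[1],.112],.05);st()
arm.line_to([p[0],p[1],.19],.15);st()
a=snapshot('top');b=snapshot('side');crop(a,100,220,130,100,6,'pics/b3.png');crop(b,220,80,100,120,5,'pics/b4.png')
E
```

```text
closed t 21.4 p [0.5046 0.3173 0.1048] F [-1.4 -0.2  6. ] open 0.325
 t 21.73 p [0.5046 0.3174 0.1123] F [ 0.4 -0.2 -1.7] open 0.333
 t 22.4 p [0.5038 0.3172 0.1892] F [ 0.2 -1.4 -1.6] open 0.329
```

View pics/b4.png

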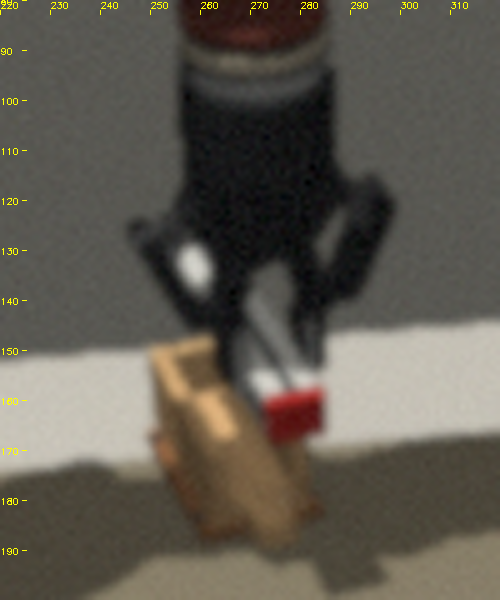

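View pics/b3.png

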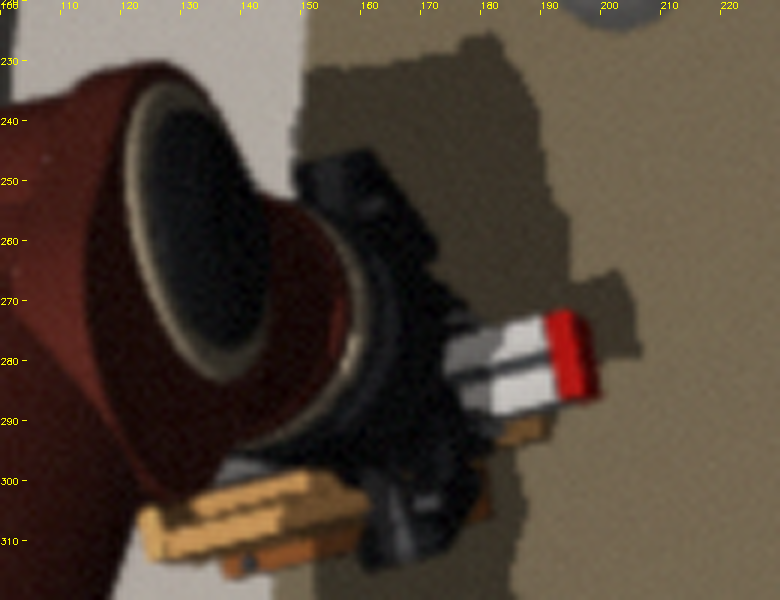

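```bash
python3 - <<'E'
from h import *
q=down(.1742)
arm.line_to([.507,.1106,.19],.25,ori=q);st()
arm.line_to([.507,.1106,.085],.15);st()
z=.085
while z>.076:
    z-=.0015; arm.line_to([.507,.1106,z],.05)
    if arm.read_ft_force()[2]>4: break
st()
b=snapshot('side');crop(b,190,160,150,130,5,'pics/c1.png')
E
```

```text
t 23.48 p [0.5069 0.1124 0.1897] F [ 0.4 -0.  -2.2] open 0.328
 t 24.32 p [0.5076 0.111  0.0855] F [ 0.5  0.2 -1. ] open 0.332
 t 25.32 p [0.5071 0.1106 0.0798] F [-1.6 -1.2  4.2] open 0.331
```

View pics/c1.png

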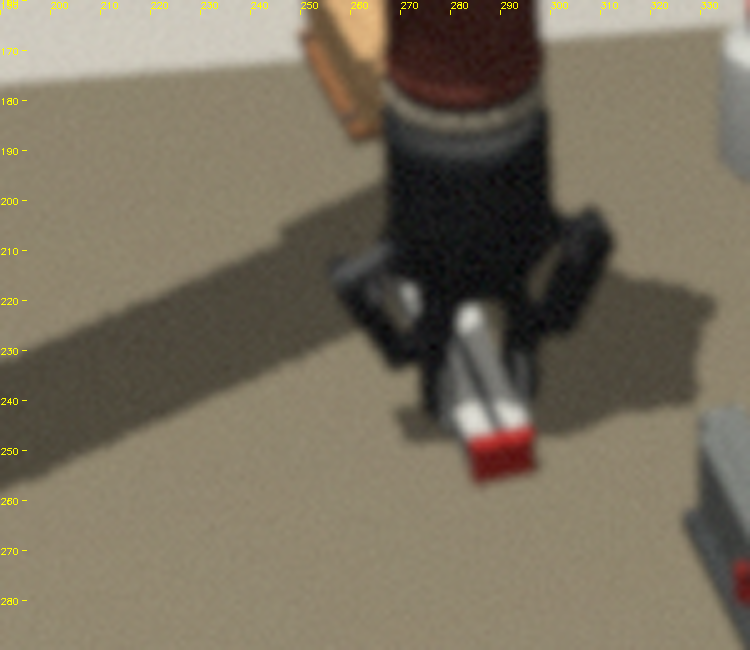

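```bash
python3 - <<'E'
from h import *
arm.move_gripper(.6);p=arm.read_tool_pos();arm.line_to([p[0],p[1],.16],.25)
arm.line_to([.47,.30,.25],.3);arm.pause(.1);st()
a=snapshot('top');b=snapshot('side');cv2.imwrite('pics/top4.png',a);crop(a,190,215,130,90,6,'pics/c2.png');crop(b,230,160,100,110,6,'pics/c3.png')
E
```

```text
t 27.16 p [0.4703 0.297  0.249 ] F [ 0.3 -0.5 -0.5] open 0.596
```

View pics/c2.png

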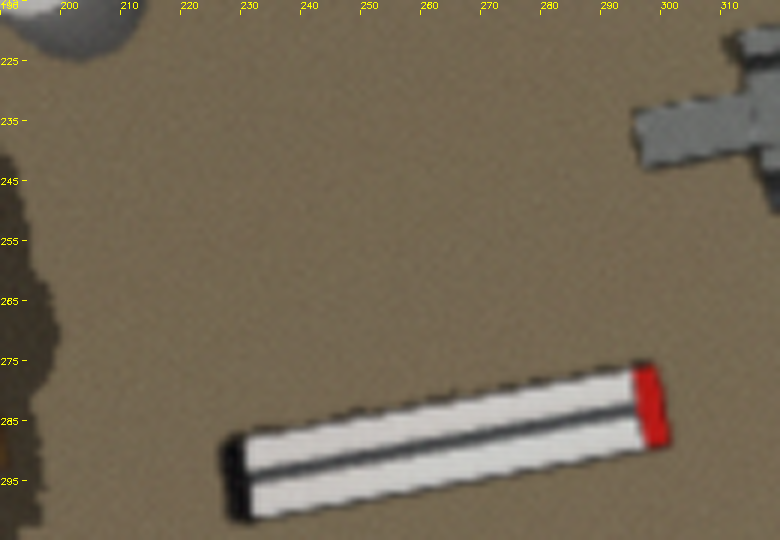

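View pics/c3.png

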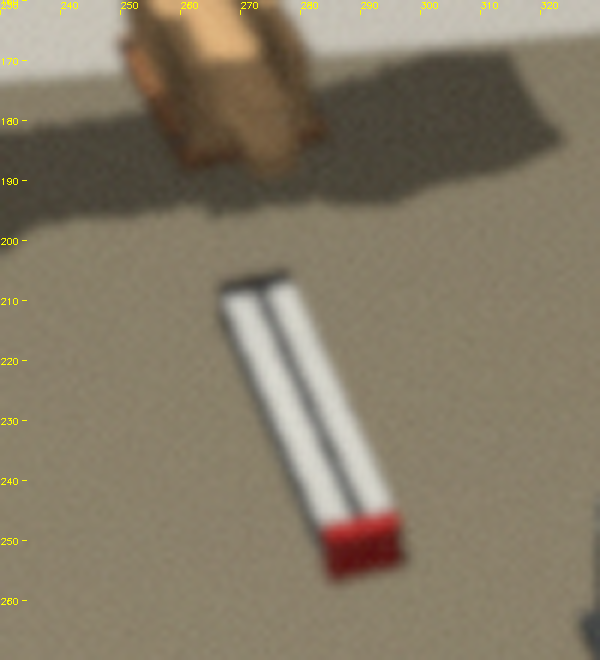

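```bash
python3 - <<'E'
from fit import *
T=c(190,215,6)
r=bp('top',*T(661,406),.024);k=bp('top',*T(227,480),.024);print(r,k,np.hypot(*(r-k)[:2]),'yaw',np.arctan2(-(k-r)[0],(k-r)[1]))
l1=bp('top',*T(255,477),.024);l2=bp('top',*T(635,409),.024);print(l1,l2,'yaw slot',np.arctan2(-(l1-l2)[0],(l1-l2)[1]))
# lateral offset of slot line from robot grip line through (.5071,.1106)
d=(l1-l2)[:2];d/=np.hypot(*d);n=np.array([d[1],-d[0]]);print('lat cam-robot',(l1[:2]-[.5071,.1106])@n)
S=c(230,160,6)
r2=bp('side',*S(362,520),.024);k2=bp('side',*S(253,282),.024);print('side',r2,k2)
E
```

```text
[0.51369651 0.06941811 0.024     ] [0.48670625 0.23447763 0.024     ] 0.1672516631664713 yaw 0.16208389087886899
[0.48777227 0.22382676 0.024     ] [0.51262334 0.07932427 0.024     ] yaw slot 0.17031075278336738
lat cam-robot 0.00014254958244803927
side [0.51434661 0.07380628 0.024     ] [0.48591676 0.22967662 0.024     ]
```

```bash
python3 - <<'E'
from fit import *
q=down(.1725)
arm.movep([.4917,.2005,.16],q)
arm.line_to([.4917,.2005,.0805],.2);st()
arm.move_gripper(0,80);st()
arm.line_to([.4917,.2005,.16],.2);st()
g=X(p,(0,.045,0))[:2];print(g)
arm.line_to([*g,.16],.25,ori=down(.1742));arm.pause(.2);st()
a=snapshot('top');b=snapshot('side');crop(a,250,180,130,90,6,'pics/d1.png');crop(b,280,190,100,110,6,'pics/d2.png')
cv2.imwrite('pics/top5.png',a);cv2.imwrite('pics/side5.png',b)
E
```

```text
t 28.41 p [0.4923 0.2017 0.0813] F [-0.6  1.2  0.6] open 0.602
 t 28.73 p [0.4926 0.2011 0.0825] F [-0.2 -0.1  5.4] open 0.329
 t 29.28 p [0.4911 0.2008 0.1599] F [-0.1 -0.9 -2. ] open 0.328
[np.float64(0.6174791132813992), np.float64(0.07690434316695946)]
 t 30.34 p [0.6165 0.079  0.1598] F [ 0.2 -0.1 -1.1] open 0.325
```

View pics/d1.png

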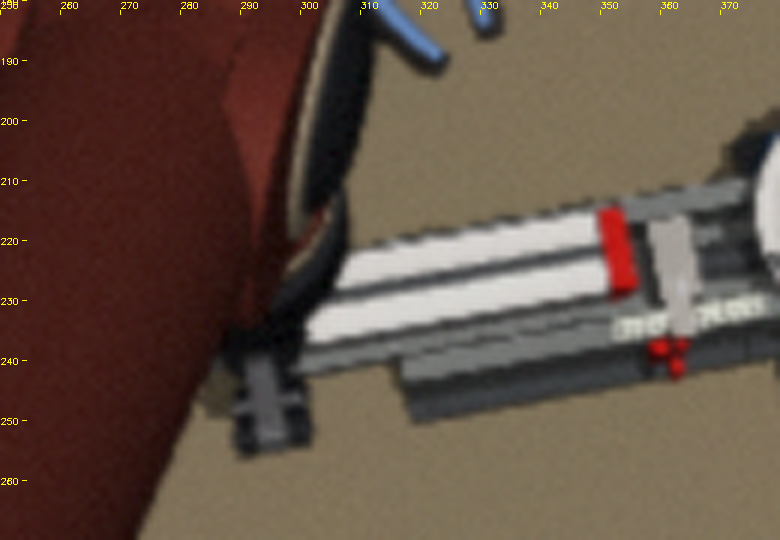

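View pics/d2.png

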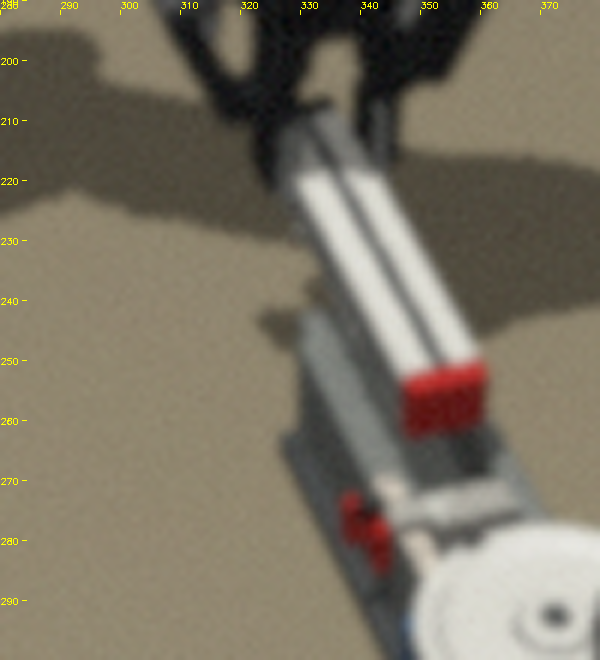

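```bash
python3 - <<'E'
from fit import *
T=c(250,180,6)
tz=arm.read_tool_pos()[2];z=tz-.0825+.024
for uv in [(620,207),(636,293),(628,250),(345,296),(600,252)]: print(jig(bp('top',*T(*uv),z)).round(4))
S=c(280,190,6);print('S',jig(bp('side',*S(447,367),z)),jig(bp('side',*S(325,115),z)))
st();arm.pause(.3);st(); print('tcp jig',jig(arm.read_tool_pos()))
E
```

```text
[ 0.013  -0.0862]
[-0.0191 -0.0857]
[-0.0031 -0.0859]
[-0.0012  0.017 ]
[-0.002  -0.0759]
S [ 0.0001 -0.0812] [0.0075 0.0681]
 t 30.44 p [0.6169 0.0782 0.1601] F [ 0.4  0.1 -1.5] open 0.327
 t 30.74 p [0.6174 0.077  0.1601] F [ 0.7 -0.7 -1.2] open 0.329
tcp jig [-0.      0.0451]
```

```bash
python3 - <<'E'
from fit import *
g=X(p,(0.0004,.043,0))[:2];q=down(.1742+.009)
arm.line_to([*g,.145],.15,ori=q);arm.pause(.3);st()
a=snapshot('top');cv2.imwrite('pics/top6.png',a);crop(a,290,190,100,65,8,'pics/d3.png')
for z in(.135,.128,.122,.117,.113):
    arm.line_to([*g,z],.08);f=arm.read_ft_force();print(z,np.round(f,1))
    if abs(f).max()>8: break
st()
b=snapshot('side');a=snapshot('top');crop(b,300,190,90,100,6,'pics/d4.png');crop(a,290,190,100,65,8,'pics/d5.png')
E
```

```text
t 31.29 p [0.6185 0.075  0.1455] F [-0.3 -0.2 -1.5] open 0.324
0.135 [-0.4 -0.5 -1.5]
0.128 [-1.   0.3 -1.7]
0.122 [-0.3  0.2 -2.1]
0.117 [-0.1  0.2 -1.5]
0.113 [ 0.1 -0.4 -1.5]
 t 32.62 p [0.618  0.0751 0.1127] F [ 0.1 -0.4 -1.5] open 0.329
```

View pics/d5.png

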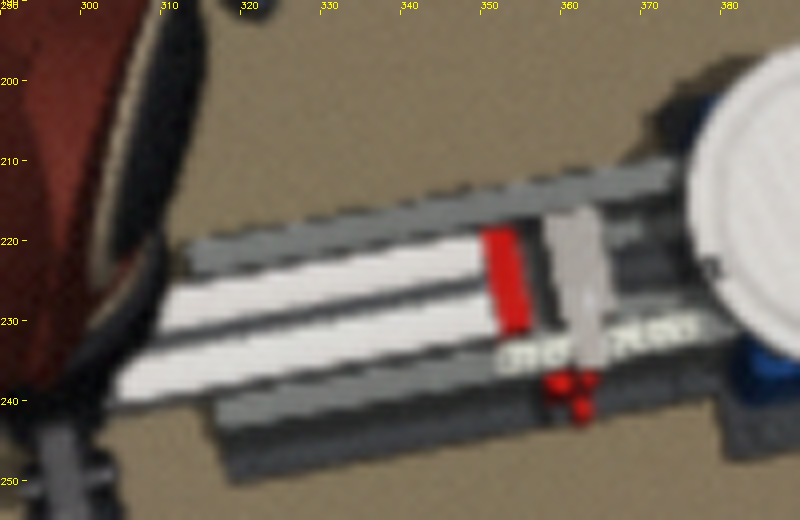

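View pics/d4.png

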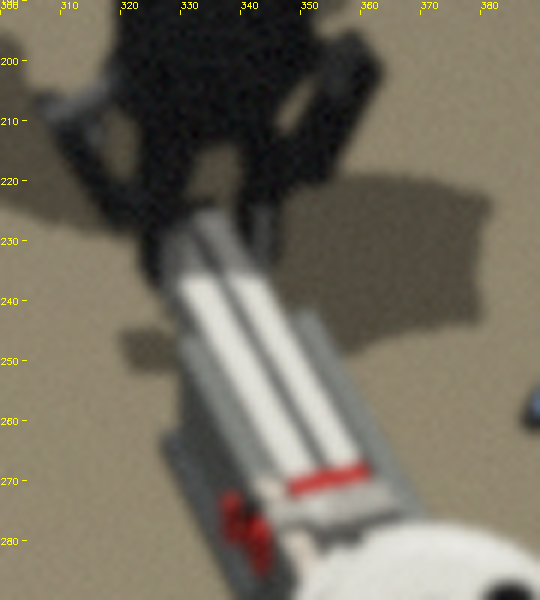

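```bash
python3 - <<'E'
from fit import *
g=X(p,(0.0004,.043,0))[:2];z=.113
while z>.102:
    z-=.001;arm.line_to([*g,z],.03);f=arm.read_ft_force()
    if f[2]>3.5: break
st('down')
ax=np.array([-s_,cc]); y=.043;n=0
f0=arm.read_ft_force()[:2]@ax
while y>.022:
    y-=.001; arm.line_to([*X(p,(0.0004,y,0))[:2],z],.03); f=arm.read_ft_force()[:2]@ax-f0
    if f>4: arm.pause(.1); f=arm.read_ft_force()[:2]@ax-f0; print(round(y,4),f.round(1))
    if f>5: break
st();print(jig(arm.read_tool_pos()),y)
b=snapshot('side');a=snapshot('top');crop(b,300,190,90,100,6,'pics/e1.png');crop(a,290,190,100,65,8,'pics/e2.png')
E
```

```text
down t 34.47 p [0.6183 0.0749 0.1075] F [-3.1  0.3  7.7] open 0.325
0.039 5.1
 t 35.57 p [0.6185 0.0745 0.1075] F [-4.6  5.1  9.8] open 0.328
[0.0006 0.0424] 0.03899999999999999
```

View pics/e1.png

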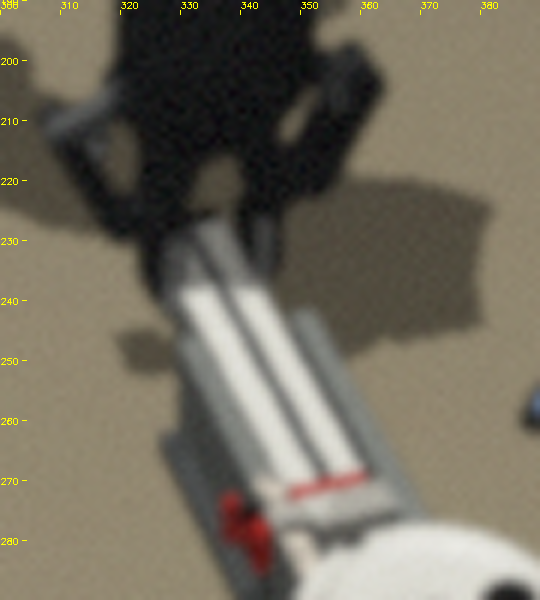

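View pics/e2.png

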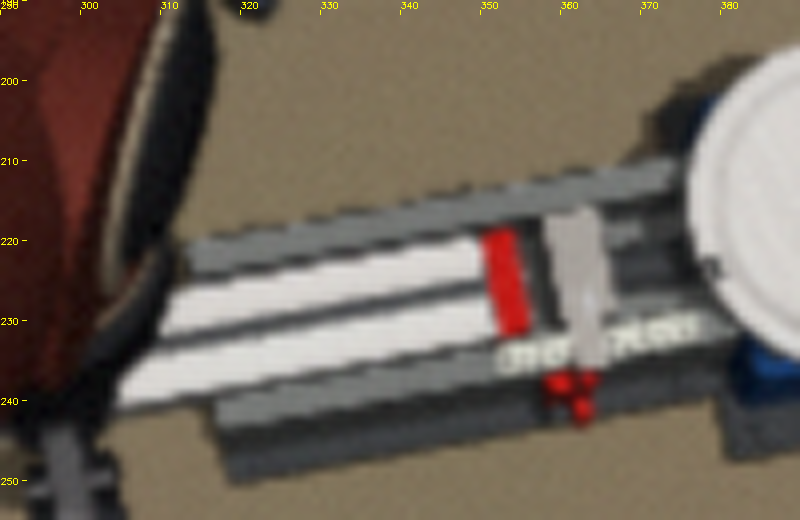

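```bash
python3 - <<'E'
from fit import *
ax=np.array([-s_,cc]); lx=np.array([cc,s_])
z=.1085;x=-.0008;y=.041;zz=z
arm.line_to([*X(p,(x,y,0))[:2],z],.03);arm.pause(.4);st('relaxed');print(jig(arm.read_tool_pos()))
while y>.018:
    y-=.001; arm.line_to([*X(p,(x,y,0))[:2],z],.03); arm.pause(.05);F=arm.read_ft_force(); f=F[:2]@ax
    print(round(y,4),'fy',f.round(1),'fx',(F[:2]@lx).round(1),'fz',F[2].round(1),jig(arm.read_tool_pos()))
    if f>7 or abs(F[2])>14: break
st()
b=snapshot('side');a=snapshot('top');crop(b,300,190,90,100,6,'pics/e3.png');crop(a,290,190,100,65,8,'pics/e4.png')
E
```

```text
relaxed t 36.33 p [0.6174 0.0726 0.1083] F [ 0.3  0.6 -1.7] open 0.329
[-0.0008  0.0408]
0.04 fy -0.6 fx 0.1 fz -1.9 [-0.0008  0.0399]
0.039 fy -0.4 fx 0.0 fz -1.1 [-0.0008  0.0389]
0.038 fy 0.5 fx -0.7 fz -1.8 [-0.0008  0.0379]
0.037 fy 0.1 fx -0.5 fz -1.5 [-0.0008  0.0369]
0.036 fy 0.1 fx -0.6 fz -1.9 [-0.0008  0.0359]
0.035 fy 0.9 fx 1.2 fz -2.1 [-0.0008  0.0355]
0.034 fy 4.6 fx 1.2 fz -1.3 [-0.0008  0.0353]
0.033 fy 5.9 fx 1.1 fz -1.0 [-0.0008  0.0353]
0.032 fy 7.3 fx -0.5 fz -0.2 [-0.0008  0.0351]
 t 39.03 p [0.6184 0.067  0.1083] F [-1.8  7.1 -0.2] open 0.328
```

View pics/e4.png

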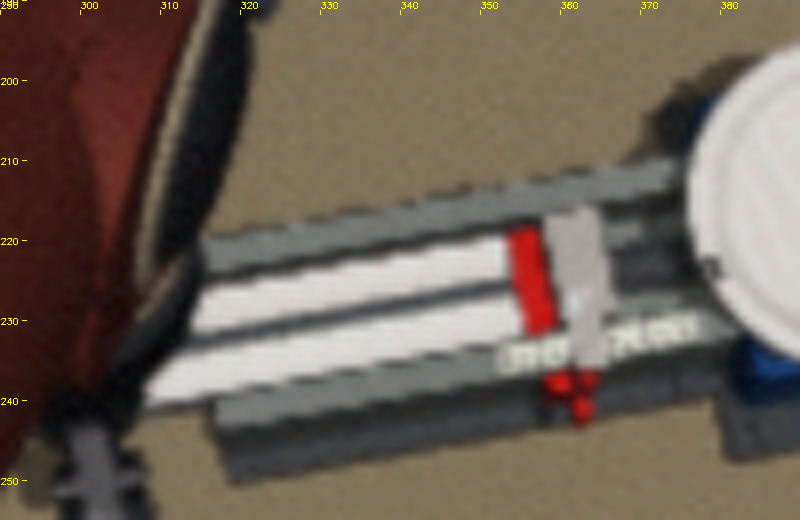

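```bash
python3 - <<'E'
from fit import *
x=-.0008
arm.line_to([*X(p,(x,.0335,0))[:2],.1072],.03);arm.pause(.3);st('low');print(jig(arm.read_tool_pos()))
arm.move_gripper(.55);st('rel')
P=arm.read_tool_pos();arm.line_to([P[0],P[1],.17],.15);arm.line_to([.50,.28,.3],.3);st()
a=np.mean([snapshot('top').astype(float) for _ in range(3)],0).astype(np.uint8);b=np.mean([snapshot('side').astype(float) for _ in range(3)],0).astype(np.uint8)
cv2.imwrite('pics/top7.png',a);cv2.imwrite('pics/side7.png',b)
crop(a,280,190,100,65,8,'pics/f1.png');crop(b,300,190,90,100,6,'pics/f2.png');crop(a,345,215,40,32,20,'pics/f3.png');
E
```

```text
low t 39.68 p [0.6185 0.0672 0.1076] F [-2.3  5.8  1.8] open 0.324
[-0.0007  0.0353]
rel t 40.01 p [0.6191 0.0636 0.1075] F [-0.5  0.7  0.4] open 0.551
 t 41.66 p [0.5003 0.278  0.2991] F [ 0.3 -0.3  0. ] open 0.549
```

View pics/f1.png

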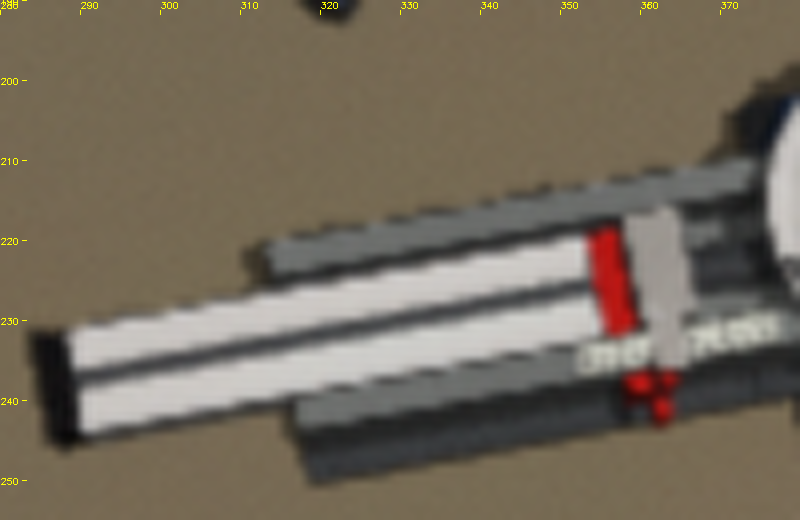

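View pics/f2.png

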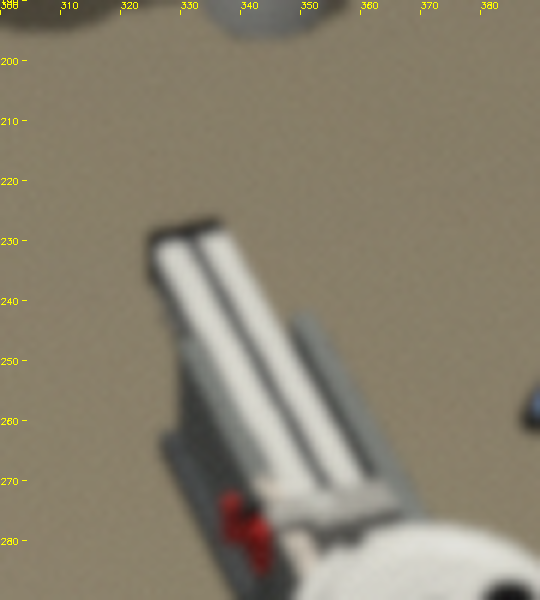

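View pics/f3.png

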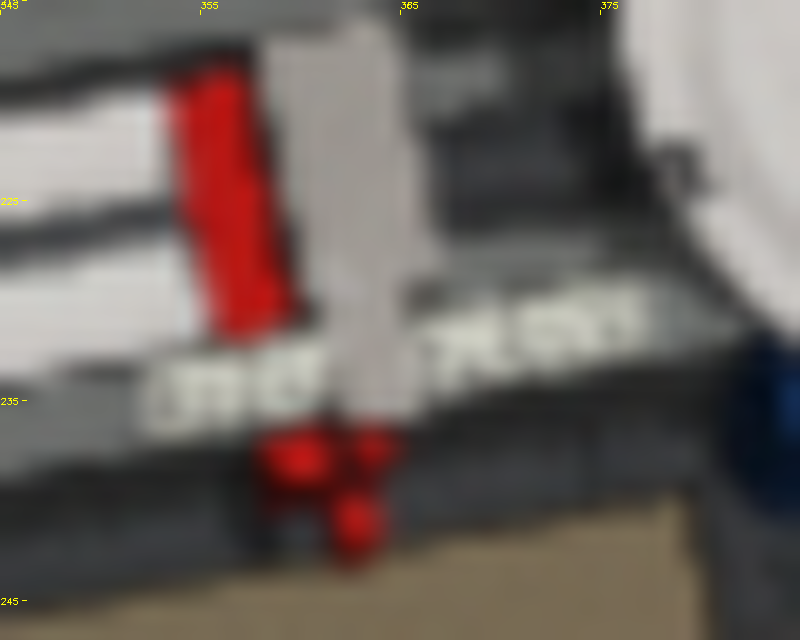

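```bash
python3 - <<'E'
from fit import *
T=c(345,215,20)
print('red',jig(bp('top',*T(262,140),.049)),jig(bp('top',*T(293,300),.049)),'stop face top',jig(bp('top',*T(262,60),.061)),jig(bp('top',*T(325,330),.061)))
T=c(280,190,8);a=bp('top',*T(90,378),.049);b=bp('top',*T(585,288),.049);print(jig(a),jig(b))
a=cv2.imread('pics/top3.png').astype(int);b=cv2.imread('pics/top7.png').astype(int)
print(abs(a-b)[234:243,357:368].max())
print(arm.read_time())
E
```

```text
red [ 0.0065 -0.0989] [-0.0124 -0.0987] stop face top [ 0.0129 -0.0993] [-0.0189 -0.1002]
[-0.0008  0.0568] [-0.0007 -0.086 ]
8
41.9583
```

```bash
python3 - <<'E'
from h import *
a=snapshot('top');cv2.imwrite('pics/top8.png',a);st()
ticket.finish_job()
E
```

```text
t 42.01 p [0.5003 0.2792 0.2997] F [ 0.4  0.  -0.9] open 0.546
the job is handed in; nothing more can be done
```

View pics/top8.png

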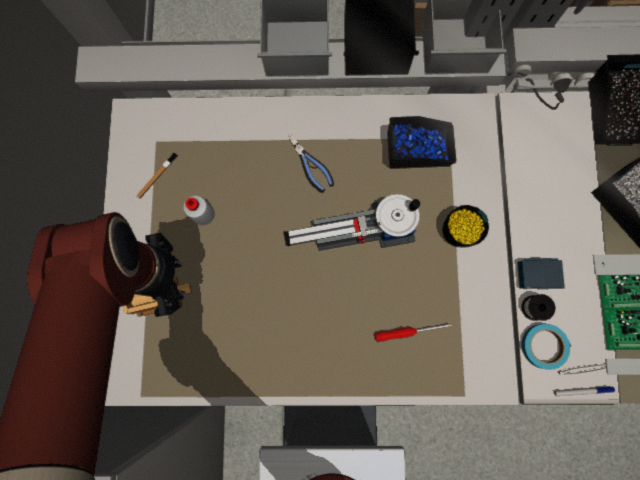

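I handed the job in at 42 s of the 72 s allowed. I cranked the handwheel two full turns clockwise, which brought the pointer level with the flag. I lifted the profile out of the rack by its red end and laid it on the bench. I then took it again by the black end, lowered it into the channel and pushed its red end against the stop with about 7 N.

**Pointer and flag:** they are level to within about 1 mm as read from the top camera, against a limit of 2 mm. My estimates ran from no offset to about 1 mm short of the flag. The pixels around them were unchanged after the insertion, so the push did not shift the stop or the flag.

**Profile:** it lies along the channel and stayed in place after I let go. The last picture puts the red end at y = -0.0988 m and the stop's face at about -0.0993 to -0.1002 m. That suggests a gap of 0.5 to 1.4 mm, within the 2.5 mm limit and close to the camera's accuracy, although I had felt firm contact while pushing. I judged that it lies flat from the height at which it touched the bed, and did not measure its tilt separately.

**Failed step:** the first push stuck after about 4 mm because I was pressing the profile down too hard. I lifted slightly and pushed again, and the second push reached the stop.

**Surroundings:** the bottle, cup and screwdriver stand where they did at the start in the last picture. The gripper was well clear of everything at hand-in.

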